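# Right the spindle stand, turn its flat to the index lug and hold the collar on it

## Robot

A 7-joint arm with a two-finger parallel gripper is mounted at the origin on a cart in front of the work surface, level with it; the furniture and walls round the work are solid. World frame = base frame: x ahead of the robot, y to its left, z up, the work surface at z = 0. Lengths are in m, angles in rad, forces in N, time in s.
With the tool pointing down it reaches from about 0.4 to 0.85 m from the base axis. Payload 10.4 kg.
Tool frame: the origin (TCP) lies at the very end of the fingers, on their centre line; the grasp point (between the pads) lies 19 mm behind it (grip_point_offset is the distance from the TCP to the grasp point, in m); z points along the fingers, y is the line along which they close (so a half turn about z gives the same grasp; the last joint's range is limited). The gripper opens to 87 mm and grips with 3 to 60 N. Pads are 19 mm wide; open, the fingers measure 117 mm over their backs; the gripper's body (75 mm by 190 mm) begins 51 mm behind the grasp point.
Start: joints at [-1.232, 0.332, -0.065, 1.46, 0.022, 1.35, -0.088], TCP at [0.221, 0.585, 0.223] pointing down, gripper open.
Joint ranges: [-2.6, 2.6], [-0.5, 2.12], [-1.47, 1.34], [0.16, 2.42], [-1.27, 4.41], [0.06, 2.06], [-2.6, 2.6]. Speed limits (rad/s): [2.22, 2.22, 2.79, 2.79, 3.14, 3.14, 3.14].

## Interface

Orientations are given as a unit quaternion [x, y, z, w].
In Python, from bench import * gives the robot as it stands.
- The arm moves only by the tool play_rows, never from a script. Its argument "increments" is text: rows parted by semicolons, each of 7 numbers parted by spaces: the turn, a rotation vector about the tool's x, y, z in rad, then the shift along the tool's x, y, z in m, then the opening, from 0 (shut) to 1 (fully open). A call has 1 to 8 rows; each row is the pose to reach, as a shift and turn from the pose commanded when the call began, along the tool's axes at that moment; what a row does not reach only later rows make up. A row lasts 1/10 s, in which the tool goes at most 50 mm and 8.59 degrees, less where a joint would pass 70% of its speed; a pose out of reach is approached as far as the arm can. A call with a gripper value outside its range is refused whole. The fingers move at their own pace and stop on an object; "grip_force" is the grip in N (left out, the last holds). Time passes only in rows, so rows that repeat a pose let the fingers close. It gives the time, the measured TCP pose, the force, the opening and the grip force at its end, in the units of the state.
- read_state(): the state, without advancing time (a new reading comes with each control period).
- camera(name): name is "scene" or "top"; returns a dict with "color" (420x560x3 uint8, red, green, blue), "fx", "fy", "cx", "cy" (pixels), "k1" (the pictures are not rectified: a ray, as slopes to the right and down, at radius r is drawn at 1 + k1 r^2 times it, then the intrinsics apply), "camera_from_world" (4x4, takes a point from world to camera coordinates). Camera axes: x right, y down, z forward; pixel columns grow to the right and rows downward; lengths in m; the calibration is good to about 2 mm. A picture is of the moment at which its call begins. There is no depth.
- close_job(): hands the job in; it is judged then, once.
The state is a dict: "time": time; "joint_positions": joint angles; "joint_vel": joint speeds; "joint_torque": joint torques, N m; "ee_pos": TCP position; "eef_rot": TCP orientation; "ft_force": force on the tool from outside, world axes, zero at the start; "torque": the same for the moment, N m; "width": finger opening in m; "grip_force": force on a finger pad.
Only numpy, scipy, OpenCV 4.12 (cv2) and the standard library are available. Lean on these libraries where they do the work, as an engineer would, in place of code of your own. Each camera call takes 0.05 s, during which the arm holds its last target. There are 200 camera calls.

## Task

The small spindle stand has been knocked over: stand it upright on its foot, then take the shaft by its flat and turn it until the flat squarely faces the small index lug on top of the foot. Then lower the loose shaft collar over the shaft and finish holding it in the gripper, level and at the middle of the flat's length, with its thumbscrew square to the flat, ready for a colleague to tighten; do not let go of it or push the bystanding dish, tape roll, bottle and jar about.

Things in the scene. Friction and masses are not known exactly. Their poses are not given: they have to be found in the camera images.
- stand: Loose stand, about 0.83 kg: grey square foot 80 x 80 x 33 mm, bearing boss (36 mm wide, to 43 mm above the underside), steel shaft with tip 135 mm above the underside. Origin: centre of the underside; z toward the tip. Starts lying on the foot's +x side, shaft level 40 mm above the worktop, tip pointing away from the robot within 30 degrees.
- edge (a point): Middle of the edge between the foot's underside and its +x side, 40 mm from the origin; axes as the stand's. The stand lies on this edge at first; it is the pivot (parallel to the stand's y) for righting: lifting the tip 90 degrees about it stands the foot flat; past about 35 degrees the foot's weight carries it home.
- shank (a point): Point on the shaft's axis 64 mm above the underside, where the shaft is a plain 16 mm round (43 to 80 mm above the underside); a grip for righting; axes as the stand's.
- lug (a point): Index lug: small steel block, 14 mm radially x 7 mm wide, standing 5 mm above the top of the foot at its -x side, 31 mm from the shaft's axis; the point is its middle, axes as the stand's.
- spindle (a joint): Angle of the shaft in the foot (rad), friction about 0.02 N m, limits -3.1 to 3.1; 0 = the flat faces the index lug; grows counter-clockwise seen from the shaft's tip. Starts between 0.6 and 1.4.
- flat (a point): On the shaft's axis at the flat's mid-length, 107 mm above the underside; turns with the shaft: z to the tip, -x out of the flat. The 16 mm shaft has one flat, 80 to 135 mm up, 4.5 mm from the axis: fingers closed squarely on it read 11.5 to 12.5 mm, 13 or more if 0.3 rad askew; the pads bite and do not square the shaft by themselves.
- collar: Loose steel shaft collar, a ring of 36 mm outside diameter, 22 mm bore, 22 mm high, 70 g, lying flat on the worktop with its bore upright. Origin: centre of its underside; z up along the bore; -x toward its thumbscrew.
- collar_mid (a point): Middle of the collar's bore, 11 mm above its underside; axes as the collar's.
- screw (a point): Middle of the collar's knurled radial thumbscrew head (12 mm diameter, 8 mm long), 28 mm from the bore's axis on the collar's -x side, 11 mm above the underside; the screw's end is 32 mm from the axis.
- petri: Bystander: round flat glass dish, 93 mm diameter, 18 mm high; origin under its centre.
- tape: Bystander: roll of tape lying flat, 96 mm diameter, 25 mm high; origin under its centre.
- brown_bottle: Bystander: brown bottle with a dark cap, 62 mm diameter, 135 mm high; origin under its centre.
- white_jar: Bystander: white jar, 56 mm diameter, 85 mm high; origin under its centre.
There are look-alikes about, which are no part of the job. Of the things shaped like the collar, the steel one is meant.

How it is judged:
On the way, in this order (a step that is already met when the one before it is completed fails the run):
1. the stand stands upright on its foot (angle between stand's own z axis and vertical below 0.08 rad and height (world z) of stand below 0.008 m), for 0.2 s.
2. the fingers hold the shaft at its flat, which faces the index lug (within 0.18 rad) (all of step 1 and value of joint spindle between -0.18 and 0.18 rad and contact force between the fingers and stand above 2 N and distance between the grasp point and flat below 0.035 m), for 0.2 s.
3. the collar is held round the shaft (horizontal distance between collar_mid and flat below 0.006 m and z of collar_mid in the frame of flat below 0.025 m and contact force between the fingers and collar above 2 N), for 0.1 s.
At the end, for the whole second after the job is handed in: Stand upright (0.08 rad), flat facing the lug (0.22 rad); fingers hold the collar (over 2 N) round the shaft, within 12 mm of the flat's middle in height, 5 mm of the axis, 0.15 rad of parallel, thumbscrew over the flat within 0.25 rad, under 12 N on the stand, at rest (all of step 1 and value of joint spindle between -0.22 and 0.22 rad and z of collar_mid in the frame of flat between -0.012 and 0.012 m and horizontal distance between collar_mid and flat below 0.005 m and angle between the z axis of collar and the z axis of flat, either way round below 0.15 rad and angle between the x axis of collar and the x axis of flat, either way round below 0.25 rad and x of screw in the frame of flat below -0.015 m and contact force between the fingers and collar above 2 N and contact force between collar and stand below 12 N and linear speed of collar below 0.02 m/s); the arm keeps its last pose, push and grip.
It fails at once if a bystanding dish, tape roll, bottle or jar was pushed more than 30 mm (distance of any of petri, tape, brown_bottle, white_jar from where it was at the start of the episode above 0.03 m).
It also fails if it takes over 72 s, if anything falls off the work surface, if the arm or the gripper's body presses on something with over 40 N, if the wrist force passes 120 N, or if a joint passes its speed limit or range.

## Working session

There is one attempt and no reset: what is moved stays moved. The work goes in short steps, Python scripts to look and compute and a tool call to move; the robot and the scene stay as the last step left them, time stands still between calls to the robot, and variables do not carry over. Pictures are saved under pics/ and viewed, at most 10 in all, crops included, and the job is handed in when it is done.

Besides the shell and the picture viewer there is one more tool, called after "Call:" by a JSON object that holds its "method" and its "body", one argument or row to a line. play_rows: Moves the arm, as the interface text tells. Its arguments: {"type":"object","properties":{"increments":{"type":"string"},"grip_force":{"type":"number"}},"required":["increments"]}

```bash
mkdir -p pics; ls; cat > h.py <<'E'
from bench import *
import numpy as np, cv2
from scipy.spatial.transform import Rotation as R
def px(c,p):
    T=np.array(c["camera_from_world"]);q=T[:3,:3]@np.array(p,float)+T[:3,3]
    s=q[:2]/q[2];s=s*(1+c["k1"]*(s@s));return np.array([c["fx"]*s[0]+c["cx"],c["fy"]*s[1]+c["cy"]])
def ray(c,u,v):
    d=np.array([(u-c["cx"])/c["fx"],(v-c["cy"])/c["fy"]]);s=d.copy()
    for _ in range(20): s=d/(1+c["k1"]*(s@s))
    T=np.array(c["camera_from_world"]);return -T[:3,:3].T@T[:3,3],T[:3,:3].T@np.array([s[0],s[1],1])
def onz(c,u,v,z):
    o,d=ray(c,u,v);return o+d*(z-o[2])/d[2]
def tri(a,pa,b,pb):
    o,d=ray(a,*pa);p,e=ray(b,*pb);t=np.linalg.lstsq(np.c_[d,-e],p-o,rcond=None)[0]
    x,y=o+d*t[0],p+e*t[1];return (x+y)/2,np.linalg.norm(x-y)
def snap(n,tag):
    c=camera(n);im=cv2.cvtColor(c["color"],cv2.COLOR_RGB2BGR);cv2.imwrite(f"pics/raw_{n}_{tag}.png",im);return c,im
def tool(): 
    s=read_state();return np.array(s["ee_pos"]),R.from_quat(s["eef_rot"])
def crop(im,u,v,r,k):
    u,v=int(u),int(v);return cv2.resize(im[max(0,v-r):v+r,max(0,u-r):u+r],None,fx=k,fy=k,interpolation=cv2.INTER_CUBIC)
E
python3 - <<'E'
from h import *
a,i=snap("scene",0);b,j=snap("top",0)
import pickle;pickle.dump((a,b),open("c0.pkl","wb"))
cv2.imwrite("pics/s0.png",cv2.resize(i,(800,600)));cv2.imwrite("pics/t0.png",cv2.resize(j,(800,600)))
for c in(a,b):
    T=np.array(c["camera_from_world"]);print(-T[:3,:3].T@T[:3,3],T[2,:3],c["fx"],c["k1"])
s=read_state();print(s["ee_pos"],s["eef_rot"],s["time"],R.from_quat(s["eef_rot"]).as_matrix())
E
```

```text
pics
[-0.14456637 -0.7341278   0.84160672] [ 0.5627508   0.56060731 -0.60747921] 480.28537818988343 0.023325945239941984
[0.28689011 0.004348   1.43414233] [ 0.20714748  0.01219279 -0.97823374] 506.7065762957685 0.03689455105585001
[0.22110972 0.58420734 0.22183189] [ 1.79905700e-01  9.83683651e-01 -6.37042414e-04 -8.88517692e-05] 0.1 [[-9.35267862e-01  3.53940479e-01 -4.04019189e-04]
 [ 3.53940705e-01  9.35267067e-01 -1.22132654e-03]
 [-5.44110577e-05 -1.28526630e-03 -9.99999173e-01]]
```

View pics/s0.png

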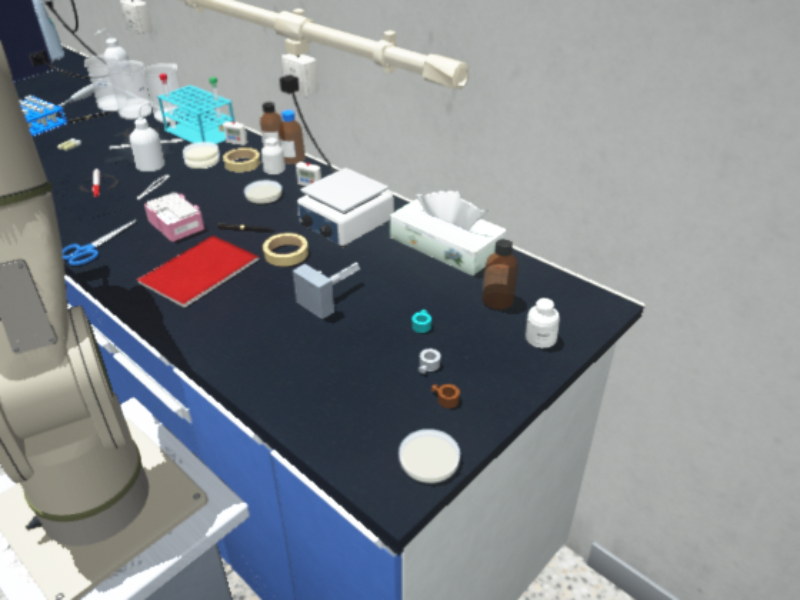

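View pics/t0.png

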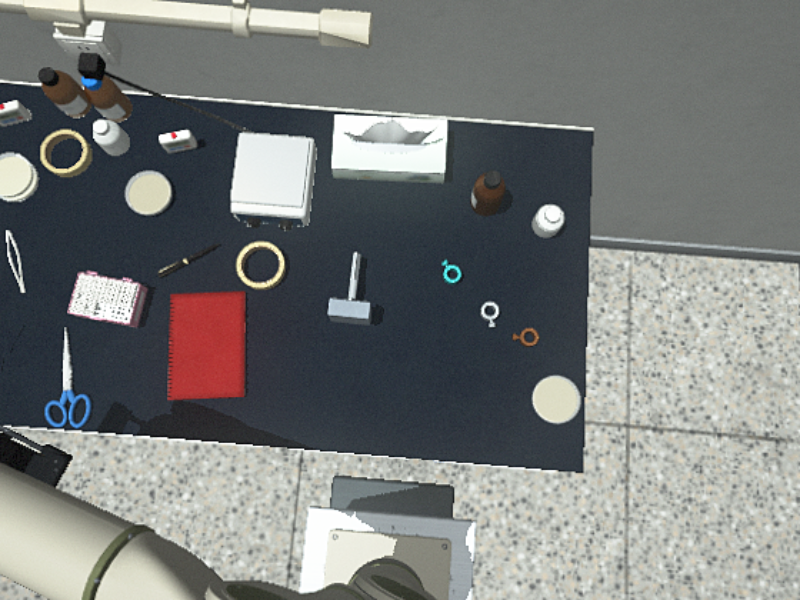

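The scene view shows the stand lying with its foot at (315,290) and its shaft pointing away to (358,268). The top view has the foot at (349,310) and the tip at (357,253).

There are three collar-shaped rings, given as top/scene pixels at 800 px scale:
- turquoise: (452,272)/(422,321)
- light-grey metal: (490,311)/(430,359)
- copper/orange: (529,337)/(448,396)

The grey one fits "steel". I'll confirm it in an enlarged crop.

```bash
python3 - <<'E'
from h import *
import pickle
a,b=pickle.load(open("c0.pkl","rb"));i=cv2.imread("pics/raw_scene_0.png");j=cv2.imread("pics/raw_top_0.png")
row1=np.hstack([crop(j,343,218,25,8),crop(i,301,252,25,8)]);row2=np.hstack([crop(j,245,203,37,400/74)[:400,:400] if 0 else cv2.resize(crop(j,246,202,30,1),(300,300),interpolation=cv2.INTER_CUBIC),cv2.resize(crop(i,229,202,30,1),(300,300),interpolation=cv2.INTER_CUBIC)])
out=np.hstack([cv2.resize(row1,(400,200)),np.zeros((200,0,3),np.uint8)])
out=np.vstack([cv2.resize(row1,(600,300)),row2]);cv2.imwrite("pics/crop0.png",out)
# blobs brighter than the bench
for c,im,n,w in((b,j,'top',[(345,217,22),(248,200,38)]),(a,i,'scene',[(301,251,14),(229,202,32)])):
    for u,v,r in w:
        g=im[v-r:v+r,u-r:u+r].astype(int);m=((g.min(2)>75)).astype(np.uint8)
        k,l,s,ce=cv2.connectedComponentsWithStats(m,connectivity=8)
        for q in range(1,k):
            if s[q,4]>15:print(n,s[q]+[u-r,v-r,0,0,0],ce[q]+[u-r,v-r])
for nm,u,v,z in(("petri",555,399,.018),("tape",261,265,.025),("collar",490,311,.022),("screw",491,323,.011),("tip",357,253,.048),("foottop",350,303,.08),("bottle",489,193,.0),("jar",548,220,0.04),("cu",529,337,.022),("cyan",452,272,.022)):
    print(nm,onz(b,u*.7,v*.7,z).round(4))
E
```

```text
top [336 211  14  18 122] [342.59016393 218.69672131]
top [229 176  30  50 558] [245.14336918 208.19713262]
scene [293 243  16  18 226] [300.19026549 251.6460177 ]
scene [197 170  19  16 206] [205.9368932  177.68932039]
scene [205 183  47  40 942] [222.65711253 201.06475584]
petri [ 0.39   -0.2991  0.018 ]
tape [0.6052 0.298  0.025 ]
collar [ 0.5511 -0.1639  0.022 ]
screw [ 0.5291 -0.1686  0.011 ]
tip [0.6403 0.1077 0.048 ]
foottop [0.5333 0.1093 0.08  ]
bottle [ 0.8039 -0.1502  0.    ]
jar [ 0.7426 -0.2671  0.04  ]
cu [ 0.5058 -0.2431  0.022 ]
cyan [ 0.6239 -0.0836  0.022 ]
```

View pics/crop0.png

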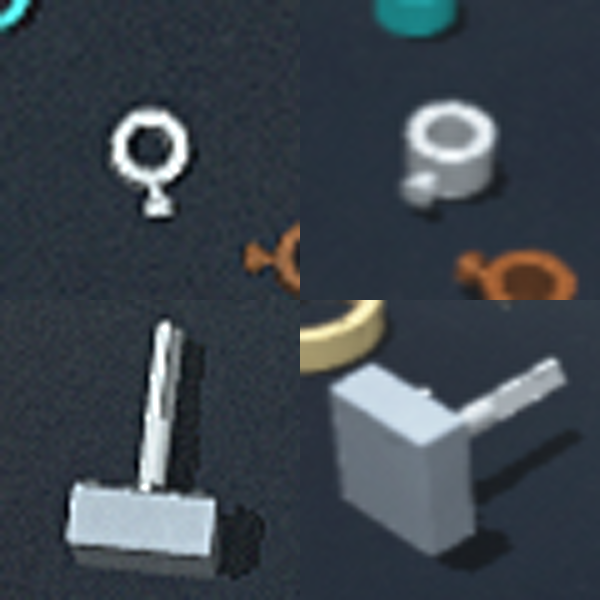

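The steel (light-grey) ring is confirmed: screw head toward the robot, a plain metal-grey ring. Its centre in top raw pixels is about (343,217.7) and the screw head is at about (344.3,227.5). The crop also shows the stand shaft's flat rolled towards −y, as expected. Next I measure both.

```bash
cat >> h.py <<'E'
def rel(p,Rm):
    "turn & shift in tool axes to reach world p, R"
    t,r=tool();Rm=R.from_matrix(Rm)
    print("turn",(r.inv()*Rm).as_rotvec().round(4),"shift",r.inv().apply(np.array(p)-t).round(4),"now",t.round(4))
E
python3 - <<'E'
from h import *
import pickle
a,b=pickle.load(open("c0.pkl","rb"))
f=lambda x,y:(216+x/5,172+y/5);g=lambda x,y:(199+x/5-0,172+y/5)
for n,q in(("TL",(75,185)),("TR",(213,197)),("BL",(70,245)),("BR",(210,255))):print(n,onz(b,*f(*q),.08).round(4))
print("tip",onz(b,*f(170,325),.04).round(4),"root",onz(b,*f(149,486),.04).round(4))
print("tri TL",tri(b,f(75,185),a,g(335-300,385-300) if 0 else g(378-300,366-300)))
print("tri TR",tri(b,f(213,197),a,g(468-300,428-300)))
print("tri BL",tri(b,f(70,245),a,g(332-300,386-300)))
print("tri BR",tri(b,f(210,255),a,g(424-300,443-300)))
print("ring",onz(b,318+150/6,193+148/6,.022),tri(b,(318+150/6,193+148/6),a,(276+450/6-50,227+133/6)))
print("screw",onz(b,318+158/6,193+205/6,.014))
rel([.55,.12,.15],np.diag([-1,1,-1]))
print(read_state()["joint_positions"])
E
```

```text
TL [0.5386 0.148  0.08  ]
TR [0.5383 0.0727 0.08  ]
BL [0.5055 0.1473 0.08  ]
BR [0.5064 0.0714 0.08  ]
tip [0.4719 0.0918 0.04  ] root [0.3829 0.0948 0.04  ]
tri TL (array([0.54077936, 0.14810484, 0.07343802]), np.float64(0.002267170781181196))
tri TR (array([0.54072766, 0.07315953, 0.06777167]), np.float64(0.0003963779165006919))
tri BL (array([0.50669839, 0.14693109, 0.07815364]), np.float64(0.002190065447843948))
tri BR (array([0.50726375, 0.07124133, 0.07690101]), np.float64(0.0009601012665847932))
ring [ 0.55118486 -0.16392329  0.022     ] (array([ 0.55173523, -0.16425178,  0.0183535 ]), np.float64(0.00033085208091960817))
screw [ 0.5257224  -0.17017865  0.014     ]
turn [-1.300e-03 -2.000e-04 -3.618e-01] shift [-0.4719 -0.3177  0.0723] now [0.2211 0.5842 0.2218]
[-1.23159253  0.33281058 -0.06468865  1.46085815  0.02159209  1.34990533
 -0.08848422]
```

```bash
python3 - <<'E'
from h import *
import pickle
a,b=pickle.load(open("c0.pkl","rb"));j=cv2.imread("pics/raw_top_0.png").astype(int)
P=[]
for v in range(180,208,3):
    w=np.clip(j[v,236:262].mean(1)-60,0,None);w[w<25]=0
    u=(w*np.arange(236,262)).sum()/w.sum();p=onz(b,u,v,.043);P.append(p);print(v,round(u,2),(w>0).sum(),p.round(4))
P=np.array(P);print("slope dy/dx",np.polyfit(P[:,0],P[:,1],1))
print("tip",onz(b,250,177,.04))
# collar
x0,y0=330,205;g=j[y0:y0+32,x0:x0+28].mean(2);m=(g>80).astype(np.uint8)
for r in m[::1]:print(''.join('#' if q else '.' for q in r))
w=np.clip(g-60,0,None)*(np.arange(32)[:,None]>=18.5);
ys,xs=np.mgrid[0:32,0:28];print("screw",x0+(w*xs).sum()/w.sum(),y0+(w*ys).sum()/w.sum())
E
```

```text
180 248.49 5 [0.6328 0.1113 0.043 ]
183 248.35 4 [0.624  0.1108 0.043 ]
186 247.92 6 [0.6153 0.1112 0.043 ]
189 247.46 5 [0.6065 0.1117 0.043 ]
192 247.22 6 [0.5978 0.1115 0.043 ]
195 246.75 6 [0.5891 0.112  0.043 ]
198 246.79 5 [0.5805 0.1111 0.043 ]
201 246.42 6 [0.5718 0.1112 0.043 ]
204 245.88 5 [0.5632 0.1119 0.043 ]
207 245.82 5 [0.5546 0.1113 0.043 ]
slope dy/dx [-0.00475488  0.11421629]
tip [0.64262525 0.10805346 0.04      ]
............................
............................
............................
............................
............................
............................
..........######............
.........########...........
........##########..........
.......####....####.........
.......###.....####.........
......###......####.........
.......##........###........
......###.......####........
......####......###.........
......#####...#####.........
.......###########..........
........#########...........
.........#.#####............
.............##.............
.............###............
............#####...........
............#####...........
............#####...........
............................
............................
............................
............................
............................
............................
............................
............................
screw 343.7565843062721 226.3615259299484
```

Call:
{"method": "play_rows", "body": {
  "increments": "0 0 -0.1 -0.05 -0.03 0 0.6;0 0 -0.2 -0.1 -0.07 0 0.6;0 0 -0.3 -0.15 -0.1 0 0.6;0 0 -0.36 -0.19 -0.13 0 0.6;0 0 -0.36 -0.23 -0.16 0 0.6;0 0 -0.36 -0.27 -0.18 0.01 0.6;0 0 -0.36 -0.31 -0.21 0.02 0.6;0 0 -0.36 -0.35 -0.24 0.03 0.6"
}}

```text
time: 0.9
ee_pos: [0.4498, 0.2568, 0.1975]
eef_rot: [0.001, 1.0, 0.0, 0.0]
ft_force: [0.8, 0.5, 0.0]
width: 0.0525
grip_force: 0.0
```

The shaft axis lies along world +x at y≈0.1105 with the underside at x≈0.507, so the pivot edge is at (0.507, ·, 0).

Call:
{"method": "play_rows", "body": {
  "increments": "0 0 0 -0.03 -0.04 0 0.6;0 0 0 -0.06 -0.08 0.02 0.6;0 0 0 -0.09 -0.12 0.04 0.6;0 0 0 -0.11 -0.125 0.05 0.6;0 0 0 -0.11 -0.125 0.05 0.6;0 0 0 -0.11 -0.125 0.05 0.6"
}}

```text
time: 1.5
ee_pos: [0.5583, 0.1334, 0.1471]
eef_rot: [0.001, 1.0, -0.0, -0.001]
ft_force: [0.2, 1.2, 0.7]
width: 0.0521
grip_force: 0.0
```

```bash
python3 - <<'E'
from h import *
rel([.573,.1105,.021],np.diag([-1,1,-1])); print(read_state()["joint_positions"])
E
```

```text
turn [-0.0005 -0.0015 -0.0024] shift [-0.0149 -0.0228  0.126 ] now [0.5583 0.1334 0.1471]
[-0.54981629  0.27602382  0.27850707  1.71014656 -0.08147875  1.16830853
  1.31912406]
```

Call:
{"method": "play_rows", "body": {
  "increments": "0 0 0 -0.015 -0.023 0.02 0.6;0 0 0 -0.015 -0.023 0.05 0.6;0 0 0 -0.015 -0.023 0.08 0.6;0 0 0 -0.015 -0.023 0.11 0.6;0 0 0 -0.015 -0.023 0.126 0.6;0 0 0 -0.015 -0.023 0.126 0.6;0 0 0 -0.015 -0.023 0.126 0.4;0 0 0 -0.015 -0.023 0.126 0.3"
}}

```text
time: 2.3
ee_pos: [0.5744, 0.1113, 0.0234]
eef_rot: [0.001, 1.0, 0.001, 0.001]
ft_force: [0.1, -1.1, 0.7]
width: 0.0431
grip_force: 0.0
```

Call:
{"method": "play_rows", "body": {
  "grip_force": 30,
  "increments": "0 0 0 0 0 0 0.1;0 0 0 0 0 0 0;0 0 0 0 0 0 0;0 0 0 0 0 0 0;0 0 0 0 0 0 0"
}}

```text
time: 2.8
ee_pos: [0.574, 0.111, 0.022]
eef_rot: [0.001, 1.0, 0.0, 0.0]
ft_force: [-0.1, 2.5, 1.6]
width: 0.0151
grip_force: 30.0
```

```bash
cat > arc.py <<'E'
from h import *
import sys
# lift by th about the pivot edge; rows are relative to the pose now
t,r=tool();p=np.array([float(sys.argv[1]),t[1],0.])
for th in map(float,sys.argv[2].split(',')):
    Q=R.from_rotvec([0,-th,0]);print((r.inv()*Q*r).as_rotvec().round(3),r.inv().apply(p+Q.apply(t-p)-t).round(4))
E
python3 arc.py .507 .12,.24,.36,.48,.6,.7,.8,.9,1.0,1.1,1.2,1.3,1.4,1.5,1.57; python3 -c "
from h import *
s=read_state();print(s['ee_pos'],s['eef_rot'],s['width'],s['grip_force'],s['ft_force'])"
```

```text
[-0.   -0.12 -0.  ] [ 0.0031  0.     -0.0079]
[-0.   -0.24 -0.  ] [ 0.0071 -0.     -0.0153]
[-0.001 -0.36  -0.   ] [ 0.012  -0.     -0.0222]
[-0.001 -0.48  -0.   ] [ 0.0177 -0.     -0.0284]
[-0.001 -0.6   -0.   ] [ 0.0241 -0.     -0.034 ]
[-0.001 -0.7   -0.001] [ 0.0299 -0.     -0.038 ]
[-0.001 -0.8   -0.001] [ 0.0361 -0.     -0.0414]
[-0.002 -0.9   -0.001] [ 0.0426 -0.     -0.0441]
[-0.002 -1.    -0.001] [ 0.0493 -0.     -0.0462]
[-2.0e-03 -1.1e+00 -1.0e-03] [ 0.0562 -0.0001 -0.0477]
[-2.0e-03 -1.2e+00 -1.0e-03] [ 0.0632 -0.0001 -0.0484]
[-2.0e-03 -1.3e+00 -1.0e-03] [ 0.0703 -0.0001 -0.0484]
[-2.0e-03 -1.4e+00 -1.0e-03] [ 0.0773 -0.0001 -0.0477]
[-3.0e-03 -1.5e+00 -1.0e-03] [ 0.0842 -0.0001 -0.0464]
[-3.00e-03 -1.57e+00 -1.00e-03] [ 0.0889 -0.0001 -0.045 ]
[0.57395576 0.11103483 0.02204235] [8.77658499e-04 9.99999475e-01 3.97972224e-04 3.47135259e-04] 0.015144254324445407 29.975491098184648 [-0.11704679  2.48063509  1.64007154]
```

Call:
{"method": "play_rows", "body": {
  "increments": "0 -0.1 0 0.0026 0 -0.0066 0;0 -0.2 0 0.0057 0 -0.013 0;0 -0.3 0 0.0095 0 -0.0189 0;0 -0.4 0 0.0138 0 -0.0244 0;0 -0.48 0 0.0177 0 -0.0284 0;0 -0.48 0 0.0177 0 -0.0284 0"
}}

```text
time: 3.4
ee_pos: [0.5557, 0.1115, 0.0511]
eef_rot: [0.0, 0.971, 0.001, 0.24]
ft_force: [2.3, 0.5, 1.1]
width: 0.0154
grip_force: 29.9
```

```bash
python3 arc.py .507 .12,.24,.36,.48,.6,.7,.8,.9,1.0,1.09;python3 -c "
from h import *
s=read_state();print(s['ee_pos'],R.from_quat(s['eef_rot']).as_matrix().round(3),s['width'],s['ft_force'],s['joint_positions'])"
```

```text
[-0.   -0.12 -0.  ] [ 0.0032  0.     -0.0078]
[-0.   -0.24 -0.  ] [ 0.0073  0.     -0.0153]
[-0.    -0.36  -0.001] [ 0.0122  0.     -0.0221]
[-0.    -0.48  -0.001] [ 0.018   0.     -0.0283]
[-0.    -0.6   -0.001] [ 0.0244  0.     -0.0338]
[-0.001 -0.7   -0.001] [ 0.0303  0.0001 -0.0378]
[-0.001 -0.8   -0.002] [ 0.0365  0.0001 -0.0411]
[-0.001 -0.9   -0.002] [ 0.043   0.0001 -0.0438]
[-0.001 -1.    -0.002] [ 0.0497  0.0001 -0.0459]
[-1.00e-03 -1.09e+00 -2.00e-03] [ 0.056   0.0001 -0.0472]
[0.55565294 0.11148576 0.0511376 ] [[-0.885 -0.     0.466]
 [ 0.001  1.     0.002]
 [-0.466  0.002 -0.885]] 0.015397596388410472 [2.27417058 0.49883879 1.09669291] [-0.78260219  0.11305902  0.4130272   2.24249514  0.36591618  0.36378449
  0.87381873]
```

The lift has started, but j6 (0.36) and j4 are nearing their limits. I'll drag the stand 0.1 m farther out, still gripped at this tilt, where a level tool is easier to reach.

Call:
{"method": "play_rows", "body": {
  "grip_force": 50,
  "increments": "0 0 0 0 0 0 0;0 0 0 -0.013 0 0.007 0;0 0 0 -0.031 0 0.0163 0;0 0 0 -0.049 0 0.0256 0;0 0 0 -0.066 0 0.035 0;0 0 0 -0.0885 0 0.0466 0;0 0 0 -0.0885 0 0.0466 0"
}}

```text
time: 4.1
ee_pos: [0.6578, 0.1096, 0.0491]
eef_rot: [0.002, 0.971, -0.001, 0.237]
ft_force: [1.2, 0.1, 4.4]
width: 0.0149
grip_force: 49.9
```

```bash
python3 arc.py .607 .12,.24,.36,.48,.6,.7,.8,.9,1.0,1.09;python3 -c "
from h import *
s=read_state();print(s['ee_pos'],R.from_quat(s['eef_rot']).as_matrix().round(3),s['width'],s['ft_force'],s['joint_positions'])
c,i=snap('scene',1);cv2.imwrite('pics/s1.png',crop(i,240,190,60,5))"
```

```text
[-0.   -0.12  0.  ] [ 0.0029 -0.     -0.008 ]
[-0.001 -0.24   0.   ] [ 0.0067 -0.     -0.0155]
[-0.001 -0.36   0.001] [ 0.0114 -0.0001 -0.0226]
[-0.001 -0.48   0.001] [ 0.017  -0.0001 -0.029 ]
[-0.002 -0.6    0.001] [ 0.0232 -0.0001 -0.0347]
[-0.002 -0.7    0.001] [ 0.0289 -0.0002 -0.0389]
[-0.002 -0.8    0.002] [ 0.035  -0.0002 -0.0425]
[-0.002 -0.9    0.002] [ 0.0414 -0.0002 -0.0454]
[-0.003 -1.     0.002] [ 0.0481 -0.0002 -0.0477]
[-0.003 -1.09   0.002] [ 0.0543 -0.0002 -0.0492]
[0.65779177 0.1095592  0.04912808] [[-0.887  0.003  0.461]
 [ 0.003  1.    -0.002]
 [-0.461 -0.    -0.887]] 0.014853337131050855 [1.21924067 0.10939543 4.41148338] [-0.59562205  0.32035817  0.32447305  1.99596338  0.11343303  0.38493844
  1.16227463]
```

View pics/s1.png

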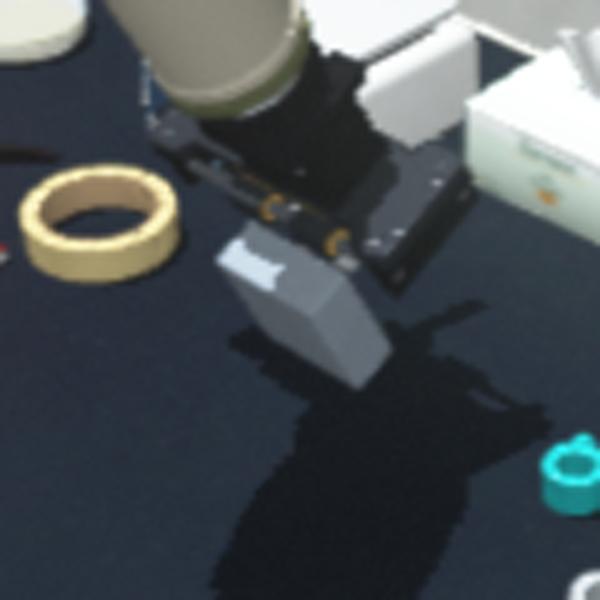

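The gripper holds the shank with the foot tilted about 28° on its edge (foot at crop pixel (300,300)), and nothing has been disturbed. The arm's tilt limit (j6) stops a full 90° with this grasp. I'll lower the stand back and regrasp with the tool tilted toward the robot, which gives the whole sweep.

Call:
{"method": "play_rows", "body": {
  "increments": "0 0 0 0.018 0 -0.0093 0;0 0 0 0.036 0 -0.019 0;0 0 0 0.053 0 -0.028 0;0 0 0 0.071 0 -0.037 0;0 0 0 0.0885 0 -0.0466 0;0 0 0 0.0885 0 -0.0466 0"
}}

```text
time: 4.75
ee_pos: [0.5546, 0.111, 0.0511]
eef_rot: [0.001, 0.971, 0.001, 0.238]
ft_force: [-7.8, -4.0, 18.6]
width: 0.0144
grip_force: 54.9
```

```bash
python3 arc.py .508 -.12,-.24,-.36,-.475
```

```text
[0.   0.12 0.  ] [-0.0024 -0.      0.0079]
[0.   0.24 0.  ] [-0.0038 -0.      0.0161]
[0.001 0.36  0.   ] [-0.0042 -0.      0.0244]
[0.001 0.475 0.001] [-0.0037 -0.      0.0323]
```

Call:
{"method": "play_rows", "body": {
  "increments": "0 0.1 0 -0.002 0 0.006 0;0 0.2 0 -0.0034 0 0.013 0;0 0.3 0 -0.004 0 0.02 0;0 0.4 0 -0.004 0 0.027 0;0 0.46 0 -0.0037 0 0.031 0;0 0.46 0 -0.0037 0 0.031 0.4;0 0.46 0 -0.0037 0 0.031 0.6;0 0.46 0 -0.0037 0 0.031 0.6"
}}

```text
time: 5.55
ee_pos: [0.5868, 0.1111, 0.034]
eef_rot: [0.002, 1.0, 0.003, 0.024]
ft_force: [23.1, -3.8, 35.9]
width: 0.0292
grip_force: 21.0
```

Call:
{"method": "play_rows", "body": {
  "increments": "0 0 0 0 0 -0.04 0.7;0 0 0 0 0 -0.08 0.7;0 0.1 0 0 0 -0.12 0.7;0 0.2 0 0 0 -0.16 0.7;0 0.3 0 0 0 -0.2 0.7;0 0.4 0 -0.01 0 -0.22 0.7;0 0.5 0 -0.02 0 -0.22 0.7;0 0.6 0 -0.02 0 -0.22 0.7"
}}

```text
time: 6.35
ee_pos: [0.5894, 0.1104, 0.2453]
eef_rot: [0.001, 0.958, 0.0, -0.288]
ft_force: [-0.1, -0.1, -0.2]
width: 0.0608
grip_force: 0.0
```

```bash
python3 - <<'E'
from h import *
b,j=snap("top",2);a,i=snap("scene",2);t,r=tool();print(t,r.as_matrix().round(3),read_state()["joint_positions"])
o=np.hstack([cv2.resize(crop(j,255,200,45,1),(400,400)),cv2.resize(crop(i,240,200,45,1),(400,400))]);cv2.imwrite("pics/p2.png",o)
E
```

```text
[0.58862862 0.10988049 0.23990947] [[-0.831  0.003 -0.557]
 [ 0.004  1.    -0.001]
 [ 0.557 -0.003 -0.831]] [-0.36973804  0.76262122  0.34814103  0.9565311  -0.29215119  2.04472414
  1.47195072]
```

View pics/p2.png

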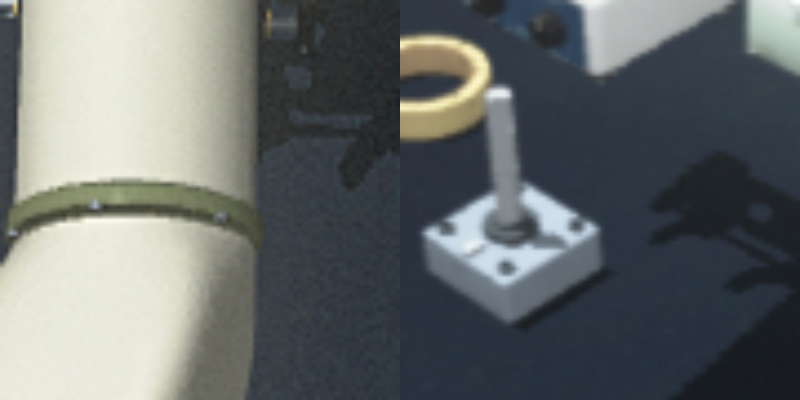

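The stand is now upright: foot at crop (512,250), shaft up to (500,90), and lug facing the robot at (472,245). It righted itself during the back-drag. I'll move the arm aside and measure it.

Call:
{"method": "play_rows", "body": {
  "increments": "0 -0.12 0 0 -0.04 0 0.7;0 -0.24 0 0 -0.08 0 0.7;0 -0.36 0 0 -0.12 0 0.7;0 -0.48 0 0 -0.16 0 0.7;0 -0.585 0 0 -0.2 0 0.7;0 -0.585 0 0 -0.24 0 0.7;0 -0.585 0 0 -0.27 0 0.7;0 -0.585 0 0 -0.27 0 0.7"
}}

```text
time: 7.25
ee_pos: [0.5866, -0.1648, 0.2459]
eef_rot: [0.004, 1.0, -0.001, 0.004]
ft_force: [-0.6, -0.3, -0.1]
width: 0.0609
grip_force: 0.0
```

```bash
python3 - <<'E'
from h import *
import pickle
b,j=snap("top",3);a,i=snap("scene",3);pickle.dump((a,b),open("c3.pkl","wb"));t,r=tool();print(t,r.as_matrix().round(3))
o=np.hstack([cv2.resize(crop(j,255,205,28,1),(400,400),interpolation=cv2.INTER_CUBIC),cv2.resize(crop(i,250,195,33,1),(400,400),interpolation=cv2.INTER_CUBIC)]);cv2.imwrite("pics/p3.png",o)
E
```

```text
[ 0.58795666 -0.15957429  0.24528115] [[-1.     0.003  0.007]
 [ 0.003  1.     0.001]
 [-0.007  0.001 -1.   ]]
```

View pics/p3.png

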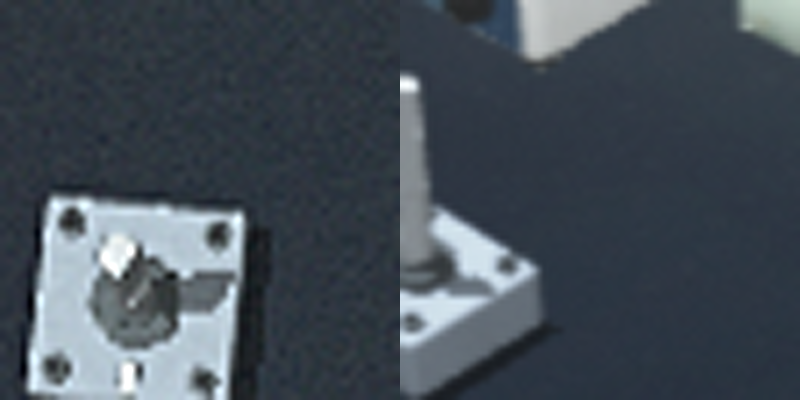

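Top view: upright foot with corners at crop (45,195), (243,210) and (28,395), lug at (127,378) on the robot side, and the bright shaft tip at (118,255). Next I fit the foot square in world coordinates and look at the tip's D-shape.

```bash
python3 - <<'E'
from h import *
import pickle
a,b=pickle.load(open("c3.pkl","rb"));j=cv2.imread("pics/raw_top_3.png").astype(int)
x0,x1,y0,y1=222,270,196,248
def rectify(im,c,z,cx,cy,h,mm):  # world-plane view, up=+x, left=+y
    n=int(2*h/mm);X=cx+h-(np.arange(n)+.5)*mm;Y=cy+h-(np.arange(n)+.5)*mm
    U=np.array([[px(c,(x,y,z)) for y in Y] for x in X],np.float32)
    return cv2.remap(im.astype(np.uint8),U[...,0],U[...,1],cv2.INTER_CUBIC)
m=(j[y0:y1,x0:x1].min(2)>75).astype(np.uint8);m=cv2.morphologyEx(m,cv2.MORPH_CLOSE,np.ones((9,9)))
print(m.sum(1))
k,l,s,_=cv2.connectedComponentsWithStats(m);q=1+s[1:,4].argmax();cs,_=cv2.findContours((l==q).astype(np.uint8),0,1)
P=np.array([onz(b,u+x0,v+y0,.033)[:2] for u,v in cs[0][:,0]])
r=cv2.minAreaRect((P*1000).astype(np.float32));print(r)
cx,cy=np.array(r[0])/1000
tip=rectify(j,b,.135,cx,cy,.02,.0001);foot=rectify(j,b,.033,cx,cy,.05,.00025)
cv2.imwrite("pics/p4.png",np.hstack([tip,foot]))
g=tip.mean(2);t=(g>190).astype(np.uint8);M=cv2.moments(t,True);print(M["m00"]*1e-2,"mm2 tip",cx+.02-M["m01"]/M["m00"]*1e-4,cy+.02-M["m10"]/M["m00"]*1e-4)
E
```

```text
[ 0  0  0  0  0  0  0  0  6 17 28 28 29 28 28 28 28 28 29 29 29 29 29 28
 28 28 28 29 29 29 29 29 29 28 28 28 27 17  6  0  0  0  0  0  0  0  0  0
  0  0  0  0]
((522.7260131835938, 109.13386535644531), (79.40469360351562, 81.24613952636719), 89.55966186523438)
824.86 mm2 tip 0.5264237194610227 0.11123877164357282
```

View pics/p4.png

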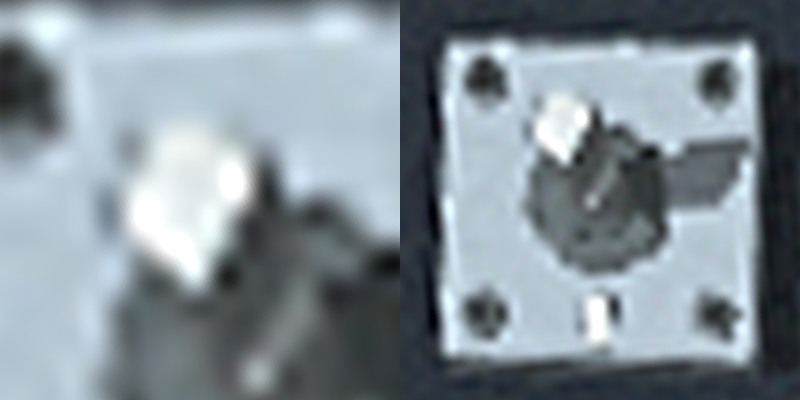

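The rectified view shows the stand square to the world, centre about (0.5227, 0.1091), lug at (600,315) on the −x side. The tip's D has its straight edge from (255,195) to (200,285), so the flat is about +1.0 rad from the lug. I'll align the fingers across the flat.

Call:
{"method": "play_rows", "body": {
  "increments": "0 0 0.1 0.01 0.04 0 0.6;0 0 0.2 0.02 0.08 0 0.6;0 0 0.3 0.03 0.12 0.01 0.6;0 0 0.4 0.04 0.16 0.02 0.6;0 0 0.5 0.05 0.2 0.03 0.6;0 0 0.55 0.0655 0.24 0.05 0.6;0 0 0.55 0.0655 0.2687 0.07 0.6;0 0 0.55 0.0655 0.2687 0.07 0.6"
}}

```text
time: 8.15
ee_pos: [0.5209, 0.1158, 0.1719]
eef_rot: [0.268, 0.964, 0.001, 0.001]
ft_force: [0.3, -0.0, -0.7]
width: 0.0523
grip_force: 0.0
```

Call:
{"method": "play_rows", "body": {
  "increments": "0 0 0 0 0 0 0.6;0 0 0 0 0 0 0.6"
}}

```text
time: 8.35
ee_pos: [0.5242, 0.1089, 0.1751]
eef_rot: [0.272, 0.962, 0.001, 0.003]
ft_force: [1.2, -0.9, -0.6]
width: 0.0522
grip_force: 0.0
```

```bash
cat >> h.py <<'E'
def down(yaw):  # tool down, tool y at angle yaw (world) 
    y=np.array([np.cos(yaw),np.sin(yaw),0]);z=np.array([0,0,-1.]);return np.c_[np.cross(y,z),y,z]
E
python3 -c "
from h import *
rel([.5225,.1091,.096],down(np.pi/2-.55));print(read_state()['joint_positions'])"
```

```text
turn [ 0.0037  0.0053 -0.0019] shift [ 0.0019 -0.001   0.0791] now [0.5242 0.1089 0.1751]
[-0.61278217  0.16066912  0.35651216  1.78664258 -0.05860788  1.19849446
  0.77937115]
```

Call:
{"method": "play_rows", "body": {
  "grip_force": 8,
  "increments": "0 0 0 0.002 -0.001 0.02 0.6;0 0 0 0.002 -0.001 0.045 0.6;0 0 0 0.002 -0.001 0.065 0.5;0 0 0 0.002 -0.001 0.079 0.4;0 0 0 0.002 -0.001 0.079 0.3;0 0 0 0.002 -0.001 0.079 0.25;0 0 0 0.002 -0.001 0.079 0.2;0 0 0 0.002 -0.001 0.079 0.2"
}}

```text
time: 9.15
ee_pos: [0.5228, 0.1096, 0.0963]
eef_rot: [0.272, 0.962, 0.001, 0.003]
ft_force: [0.3, -0.4, 0.0]
width: 0.0191
grip_force: 0.0
```

Call:
{"method": "play_rows", "body": {
  "increments": "0 0 0 0 0 0 0.14;0 0 0 0 0 0 0.1;0 0 0 0 0 0 0.1;0 0 0 0 0 0 0.1"
}}

```text
time: 9.55
ee_pos: [0.5234, 0.1108, 0.0964]
eef_rot: [0.272, 0.962, 0.002, 0.004]
ft_force: [3.4, 3.0, 2.4]
width: 0.0123
grip_force: 8.0
```

Reading 12.3 mm means the fingers are square on the flat. I'll turn it clockwise 1.02 rad.

Call:
{"method": "play_rows", "body": {
  "grip_force": 20,
  "increments": "0 0 0 0 0 0 0.1;0 0 0 0 0 0 0.1;0 0 0.1 0 0 0 0.1;0 0 0.2 0 0 0 0.1;0 0 0.3 0 0 0 0.1;0 0 0.4 0 0 0 0.1;0 0 0.5 0 0 0 0.1"
}}

```text
time: 10.25
ee_pos: [0.5234, 0.1102, 0.0963]
eef_rot: [0.504, 0.864, 0.003, 0.003]
ft_force: [4.1, 2.2, 3.3]
width: 0.0124
grip_force: 20.0
```

Call:
{"method": "play_rows", "body": {
  "increments": "0 0 0.1 0 0 0 0.1;0 0 0.2 0 0 0 0.1;0 0 0.3 0 0 0 0.1;0 0 0.4 0 0 0 0.1;0 0 0.5 0 0 0 0.1;0 0 0.52 0 0 0 0.1;0 0 0.52 0 0 0 0.1;0 0 0.52 0 0 0 0.1"
}}

```text
time: 11.05
ee_pos: [0.5232, 0.1095, 0.0962]
eef_rot: [0.707, 0.708, 0.003, 0.002]
ft_force: [3.7, -0.1, 6.3]
width: 0.012
grip_force: 20.0
```

```bash
python3 -c "
from h import *
rel([.5225,.1091,.096],down(0));s=read_state();print(s['joint_positions'],s['width'],s['torque'],s['ft_force'])
a,i=snap('scene',5);T=np.hstack([crop(i,*px(a,(.5225,.109,.04)),30,10)]);cv2.imwrite('pics/p5.png',T)"
```

```text
turn [ 0.0072 -0.0005  0.0016] shift [-0.0004 -0.0007  0.0002] now [0.5232 0.1095 0.0962]
[-0.71722762  0.25194802  0.4831974   1.87969803 -0.1336758   1.03453795
 -0.17768811] 0.012008847933106748 [-0.15724592 -0.57052344  0.00746959] [ 3.67117093 -0.14550296  6.3405907 ]
```

View pics/p5.png

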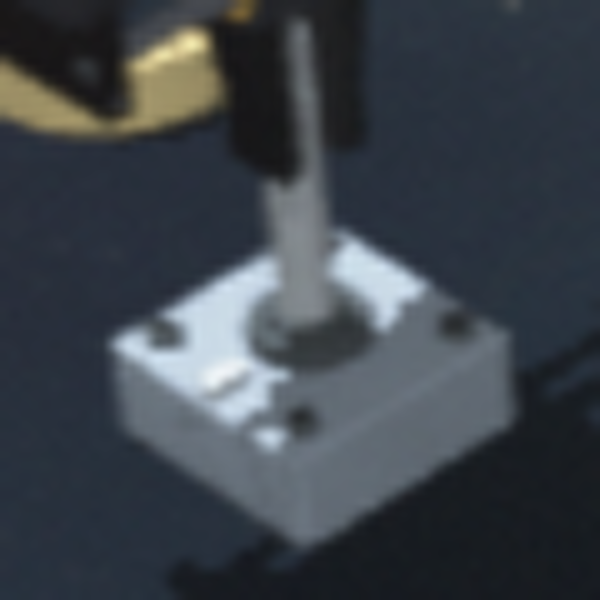

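The foot is flat and square, the pads are across the shaft along the lug direction, and the width is 12.0 mm. I'll release, rise, and refine the collar's yaw from the first top picture.

Call:
{"method": "play_rows", "body": {
  "increments": "0 0 0 0 0 0 0.2;0 0 0 0 0 0 0.4;0 0 0 0 0 0 0.5;0 0 0 0 0 -0.03 0.6;0 0 0 0 0 -0.07 0.6;0 0 -0.1 0 0 -0.1 0.6;0 0 -0.2 0.04 0 -0.11 0.6;0 0 -0.3 0.08 0 -0.12 0.6"
}}

```text
time: 11.9
ee_pos: [0.5217, 0.1896, 0.2165]
eef_rot: [0.593, 0.805, 0.002, 0.002]
ft_force: [0.7, 0.9, -1.4]
width: 0.0518
grip_force: 0.0
```

```bash
python3 - <<'E'
from h import *
import pickle
a,b=pickle.load(open("c0.pkl","rb"))
for c,f,u0,v0,r in((b,"top",343,219,12),(a,"scene",301,251,14)):
    j=cv2.imread(f"pics/raw_{f}_0.png")
    U=np.array([[px(c,(.551+.04-x*.0002,-.164+.04-y*.0002,.022)) for y in range(400)] for x in range(400)],np.float32)
    V=np.array([[px(c,(.551+.04-x*.0002,-.164+.04-y*.0002,.011)) for y in range(400)] for x in range(400)],np.float32)
    for n,W in(("ring",U),("screw",V)):
        g=cv2.remap(j,W[...,0],W[...,1],cv2.INTER_CUBIC).mean(2)
        ys,xs=np.mgrid[0:400,0:400];X=.591-ys*.0002;Y=-.124-xs*.0002
        d=np.hypot(X-.5512,Y+.1642)
        if n=="screw":
            w=np.clip(g-70,0,None)*(d>.0235)*(d<.034)*(X<.545);cx,cy=(w*X).sum()/w.sum(),(w*Y).sum()/w.sum();print(f,n,cx,cy,"yaw",np.arctan2(ctr[1]-cy,ctr[0]-cx))
        else:
            m=((g>100)*(d<.024)*(X>.54)).astype(np.uint8);cs,_=cv2.findContours(m,0,1);h=cv2.convexHull(max(cs,key=cv2.contourArea));(x,y),q=cv2.minEnclosingCircle(h);ctr=(.591-y*.0002,-.124-x*.0002);print(f,n,ctr,q*.2)
    if f=="top":O=g
rel([.5512,-.164,.12],down(np.pi/2))
E
```

```text
top ring (0.5530999999999999, -0.1617) 19.688087463378906
top screw 0.525561510574668 -0.16929723934465027 yaw 0.2691814858909457
scene ring (0.5502, -0.1663) 21.71015625
scene screw 0.5267685029219784 -0.17330420358261805 yaw 0.2904680437753214
turn [ 0.0043  0.0042 -1.2696] shift [-0.3464 -0.0773  0.0963] now [0.5217 0.1896 0.2165]
```

Call:
{"method": "play_rows", "body": {
  "increments": "0 0 -0.1 -0.04 -0.01 0 0.6;0 0 -0.2 -0.085 -0.02 0 0.6;0 0 -0.3 -0.13 -0.03 0 0.6;0 0 -0.4 -0.175 -0.04 0 0.6;0 0 -0.5 -0.22 -0.05 0 0.6;0 0 -0.6 -0.265 -0.06 0.02 0.6;0 0 -0.7 -0.305 -0.07 0.04 0.6;0 0 -0.8 -0.346 -0.077 0.06 0.6"
}}

```text
time: 12.7
ee_pos: [0.5496, -0.1654, 0.1545]
eef_rot: [0.231, 0.973, 0.001, 0.002]
ft_force: [0.6, 0.3, 0.9]
width: 0.0523
grip_force: 0.0
```

Call:
{"method": "play_rows", "body": {
  "increments": "0 0 -0.1 0 0 0 0.6;0 0 -0.2 0 0 0 0.6;0 0 -0.3 0 0 0 0.6;0 0 -0.4 0 0 0 0.6;0 0 -0.5 0 0 0 0.6;0 0 -0.6 0 0 0 0.6;0 0 -0.7 0 0 0 0.6;0 0 -0.72 0 0 0 0.6"
}}

```text
time: 13.5
ee_pos: [0.5498, -0.1637, 0.155]
eef_rot: [-0.125, 0.992, -0.0, 0.002]
ft_force: [-0.2, -0.2, -0.2]
width: 0.0525
grip_force: 0.0
```

```bash
python3 -c "
from h import *
rel([.5515,-.164,.003],down(np.pi/2+.25));print(read_state()['joint_positions'])
import pickle
b,j=snap('top',6);pickle.dump(b,open('c6.pkl','wb'))
cx,cy=.5218,.1092
x0,x1,y0,y1=222,275,196,248
m=(j[y0:y1,x0:x1].min(2)>75).astype(np.uint8);m=cv2.morphologyEx(m,cv2.MORPH_CLOSE,np.ones((9,9)))
k,l,s,_=cv2.connectedComponentsWithStats(m);q=1+s[1:,4].argmax();cs,_=cv2.findContours((l==q).astype(np.uint8),0,1)
P=np.array([onz(b,u+x0,v+y0,.033)[:2] for u,v in cs[0][:,0]]);print(cv2.minAreaRect((P*1000).astype(np.float32)))
def rect(z,h,mm):
    n=int(2*h/mm);U=np.array([[px(b,(cx+h-(x+.5)*mm,cy+h-(y+.5)*mm,z)) for y in range(n)] for x in range(n)],np.float32);return cv2.remap(j,U[...,0],U[...,1],cv2.INTER_CUBIC)
cv2.imwrite('pics/p6.png',np.hstack([rect(.135,.02,.0001),rect(.033,.05,.00025)]))
"
```

```text
turn [-0.0005  0.0038  0.001 ] shift [-0.001  -0.0007  0.152 ] now [ 0.5498 -0.1637  0.155 ]
[-0.20114791  0.2777816   0.48782781  1.71622832 -0.14109948  1.17857402
  2.14627319]
((522.7177124023438, 109.14286804199219), (79.3985824584961, 81.23632049560547), 89.52690887451172)
```

View pics/p6.png

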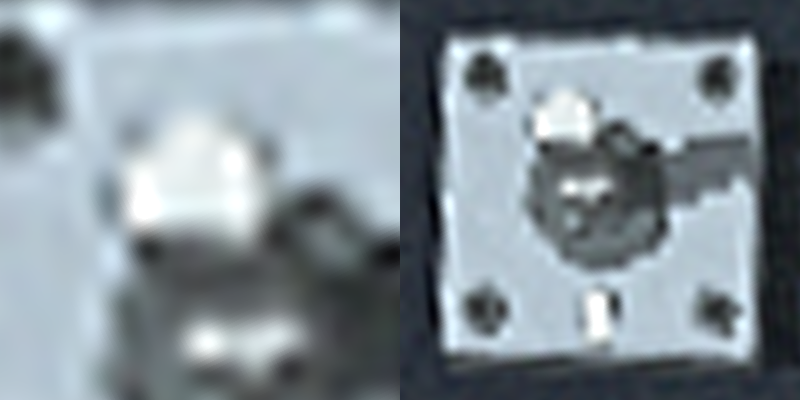

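The tip's D-edge is now horizontal in the view, row 245 from column 130 to 265. It faces the lug at (600,315) squarely, with the axis at about (0.5222, 0.1094). Now I grasp the collar.

Call:
{"method": "play_rows", "body": {
  "grip_force": 15,
  "increments": "0 0.004 0 -0.001 -0.0007 0.04 0.6;0 0.004 0 -0.001 -0.0007 0.08 0.6;0 0.004 0 -0.001 -0.0007 0.115 0.6;0 0.004 0 -0.001 -0.0007 0.14 0.6;0 0.004 0 -0.001 -0.0007 0.152 0.6;0 0.004 0 -0.001 -0.0007 0.152 0.55;0 0.004 0 -0.001 -0.0007 0.152 0.5;0 0.004 0 -0.001 -0.0007 0.152 0.5"
}}

```text
time: 14.35
ee_pos: [0.5528, -0.1644, 0.0044]
eef_rot: [-0.123, 0.992, -0.001, 0.001]
ft_force: [-0.1, -0.4, -0.3]
width: 0.0444
grip_force: 0.0
```

```bash
python3 -c "
from h import *
rel([.5515,-.164,.003],down(np.pi/2+.25))"
```

```text
turn [-0.0016  0.0022 -0.0024] shift [0.0012 0.0007 0.0014] now [ 0.5528 -0.1644  0.0044]
```

Call:
{"method": "play_rows", "body": {
  "increments": "0 0 0 0.001 0.0005 0.001 0.45;0 0 0 0.001 0.0005 0.001 0.4;0 0 0 0.001 0.0005 0.001 0.36;0 0 0 0.001 0.0005 0.001 0.35;0 0 0 0.001 0.0005 0.001 0.35;0 0 0 0.001 0.0005 0.001 0.35"
}}

```text
time: 14.95
ee_pos: [0.5512, -0.1637, 0.0027]
eef_rot: [-0.124, 0.992, -0.0, 0.001]
ft_force: [-1.6, 3.3, 4.6]
width: 0.0333
grip_force: 15.0
```

Call:
{"method": "play_rows", "body": {
  "increments": "0 0 0 0 0 0 0.35;0 0 0 0 0 0 0.3;0 0 0 0 0 -0.02 0.3;0 0 0 0 0 -0.06 0.3;0 0 0 0 0 -0.1 0.3;0 0 0 0 0 -0.14 0.3;0 0 0.1 0 0.04 -0.17 0.3;0 0 0.24 0 0.08 -0.19 0.3"
}}

```text
time: 15.75
ee_pos: [0.5322, -0.0889, 0.1936]
eef_rot: [-0.004, 1.0, -0.001, 0.002]
ft_force: [1.1, 1.4, -1.3]
width: 0.0334
grip_force: 15.0
```

```bash
python3 -c "
from h import *
s=read_state();print(s['ee_pos'],s['width'],s['grip_force']);rel([.5222,.1094,.19],down(np.pi/2))
"
```

```text
[ 0.53223057 -0.08887837  0.1935953 ] 0.03341297099673156 14.992243193846662
turn [-0.0015  0.0041  0.0086] shift [0.0083 0.1984 0.0033] now [ 0.5322 -0.0889  0.1936]
```

Call:
{"method": "play_rows", "body": {
  "increments": "0 0 0 0 0.03 0 0.3;0 0 0 0.002 0.065 0 0.3;0 0 0 0.004 0.1 0 0.3;0 0 0 0.006 0.135 0 0.3;0 0.004 0 0.008 0.17 0.01 0.3;0 0.004 0 0.008 0.19 0.02 0.3;0 0.004 0.008 0.008 0.198 0.025 0.3;0 0.004 0.008 0.008 0.198 0.028 0.3"
}}

```text
time: 16.55
ee_pos: [0.5206, 0.1097, 0.1625]
eef_rot: [-0.004, 1.0, -0.001, -0.002]
ft_force: [0.4, 0.1, 0.1]
width: 0.0334
grip_force: 15.0
```

Call:
{"method": "play_rows", "body": {
  "increments": "0 0 0 0 0 0 0.3;0 0 0 0 0 0 0.3"
}}

```text
time: 16.75
ee_pos: [0.5212, 0.1078, 0.1635]
eef_rot: [-0.003, 1.0, -0.001, -0.001]
ft_force: [0.2, -0.1, -1.4]
width: 0.0336
grip_force: 15.0
```

```bash
python3 -c "
from h import *
import pickle
rel([.5222,.1094,.165],down(np.pi/2))
a,i=snap('scene',7);b,j=snap('top',7);pickle.dump((a,b),open('c7.pkl','wb'))
t,_=tool();u,v=px(a,t);print(u,v,px(b,t),px(a,(.5222,.1094,.135)),px(a,t+[-.028,0,.008]))
cv2.imwrite('pics/p7.png',np.hstack([crop(i,u,v,25,16)[:,:],])[:600 if 0 else 800,:][100:700])
"
```

```text
turn [-0.0012 -0.0023  0.0054] shift [-0.001   0.0016 -0.0015] now [0.5212 0.1078 0.1635]
215.65743471127539 166.05628260863634 [242.97190482 210.71861546] [216.57004464 174.85200017] [207.21930923 167.78742882]
```

View pics/p7.png

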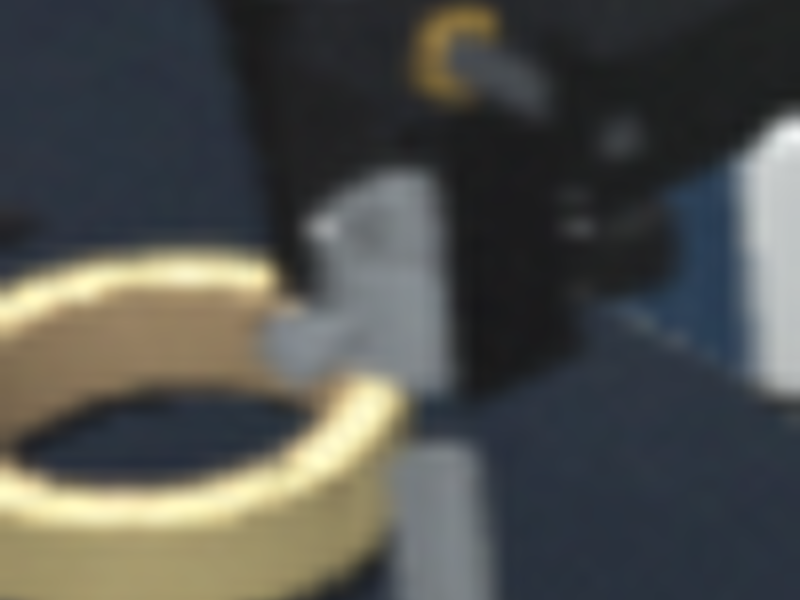

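The collar sits level in the fingers just above the shaft tip (tip at (440,445)), with the screw head at (300,345) toward the robot. I'll recheck the yaw by triangulating ring and screw from the first pair, and from this screw pixel.

```bash
python3 - <<'E'
from h import *
import pickle
a,b=pickle.load(open("c0.pkl","rb"))
rt,rs=(318+150/6,193+148/6),(276+151/6,227+133/6)
st,ss=(318+158/6,193+205/6),(276+118/6,227+189/6)
# (x.5 pixel-centre shift from the resize)
o=np.array([.42,.42])*-1
r,e=tri(b,rt+o,a,rs+o);s,f=tri(b,st+o,a,ss+o);print(r,e,s,f,"yaw",np.arctan2(r[1]-s[1],r[0]-s[0]))
rr=(onz(b,*(rt+o),.022)+onz(a,*(rs+o),.022))/2
for n,p in(("top",onz(b,*(st+o),.012)),("scene",onz(a,*(ss+o),.012))):print(n,p,np.arctan2(rr[1]-p[1],rr[0]-p[0]),np.hypot(*(rr-p)[:2]))
print(rr)
a,b=pickle.load(open("c7.pkl","rb"))
p=onz(a,190+300/16-.47,141+445/16-.47,.1715);print("in hand screw",p,np.array(p)-[.5212,.1078,.1715])
i=cv2.imread("pics/raw_scene_7.png").mean(2);print(i[162:174,204:222].astype(int))
E
```

```text
[ 0.5526772  -0.16286522  0.01835924] 0.0007409047929784581 [ 0.526662   -0.16873471  0.00834953] 0.002784147132551348 yaw 0.22190216885559583
top [ 0.5271613  -0.16917039  0.012     ] 0.21780537957110369 0.02417774230470296
scene [ 0.52243082 -0.17056082  0.012     ] 0.22933130123974074 0.02909884943980447
[ 0.55076782 -0.16394588  0.022     ]
in hand screw [0.49341404 0.1044071  0.1715    ] [-2.77859607e-02 -3.39289930e-03 -2.77555756e-17]
[[ 75  65  52  33  37  77 120 123 115 113 125 130 123  88  39  26  26  27]
 [159 139 110  47  35  59 100 123 123 125 127 129 121  87  38  27  28  27]
 [219 221 195  87  40  58  95 122 133 136 138 140 131  95  42  27  27  27]
 [157 171 156  98  64  67  96 118 127 133 136 139 135 108  45  27  26  27]
 [131 133 128 133 132 106 110 124 130 132 135 139 135 110  46  25  25  26]
 [122 114 114 131 134 138 140 136 130 130 133 138 137 113  53  28  26  26]
 [121 119 120 131 139 139 136 125 120 130 134 136 135 113  55  28  26  28]
 [118 116 117 126 134 137 128 124 127 131 133 135 133 113  58  29  25  27]
 [110 112 114 120 126 124 118 133 149 148 140 134 130 112  66  32  27  27]
 [ 79  88  94 106 111 114 123 156 199 207 171 123 109  95  55  31  30  35]
 [ 56  56  53  53  69  94 133 194 227 225 185 106  65  57  49  40  44  50]
 [ 50  52  52  51  58  92 168 221 231 215 143  86  57  55  53  50  51  53]]
```

Pickup yaw was about 0.22 from both views, so the residual is about 0.04 rad; I'll trim that and lower slowly.

Call:
{"method": "play_rows", "body": {
  "increments": "0 0 0.02 -0.001 0.0016 0 0.3;0 0 0.03 -0.001 0.0016 0.01 0.3;0 0 0.03 -0.001 0.0016 0.02 0.3;0 0 0.03 -0.001 0.0016 0.027 0.3;0 0 0.03 -0.001 0.0016 0.032 0.3;0 0 0.03 -0.001 0.0016 0.037 0.3;0 0 0.03 -0.001 0.0016 0.037 0.3"
}}

```text
time: 17.55
ee_pos: [0.5213, 0.111, 0.1254]
eef_rot: [0.011, 1.0, -0.001, -0.002]
ft_force: [0.1, -0.5, -0.2]
width: 0.0334
grip_force: 15.0
```

```bash
python3 -c "
from h import *
rel([.5222,.1094,.099],down(np.pi/2-.03));s=read_state();print(s['ft_force'],s['width'],s['torque'])"
```

```text
turn [-0.0015 -0.0039  0.0078] shift [-0.0011 -0.0015  0.0264] now [0.5213 0.111  0.1254]
[ 0.10053708 -0.50753557 -0.21864018] 0.03336922766518542 [ 0.03219739 -0.02710634 -0.04029435]
```

Call:
{"method": "play_rows", "body": {
  "increments": "0 0 0 -0.001 -0.001 0.004 0.3;0 0 0 -0.001 -0.001 0.009 0.3;0 0 0 -0.001 -0.001 0.014 0.3;0 0 0 -0.001 -0.001 0.019 0.3;0 0 0 -0.001 -0.001 0.024 0.3;0 0 0 -0.001 -0.001 0.026 0.3;0 0 0 -0.001 -0.001 0.026 0.3;0 0 0 -0.001 -0.001 0.026 0.3"
}}

```text
time: 18.35
ee_pos: [0.5226, 0.11, 0.1003]
eef_rot: [0.011, 1.0, -0.0, -0.001]
ft_force: [0.3, -0.1, -0.7]
width: 0.0332
grip_force: 15.0
```

```bash
python3 - <<'E'
from h import *
import pickle
rel([.5222,.1094,.099],down(np.pi/2-.03));s=read_state();print(s['ft_force'],s['width'],s['torque'],s['joint_vel'])
a,i=snap('scene',8);b,j=snap('top',8);pickle.dump((a,b),open('c8.pkl','wb'))
t,r=tool();print(t)
# foot pose vs before, screw blob
u,v=px(a,[.5222-.028,.1094,.107]);print("screw pred",u,v);u,v=int(round(u)),int(round(v))
print(i.mean(2)[v-7:v+8,u-8:u+18].astype(int))
f=lambda n:cv2.imread(n)[205:232,185:245].astype(int)
d=np.abs(f("pics/raw_scene_8.png")-f("pics/raw_scene_3.png")).mean(2);print("scene change around foot",(d[10:]>25).sum())
E
```

```text
turn [-0.001  -0.0027  0.0077] shift [ 0.0004 -0.0006  0.0013] now [0.5226 0.11   0.1003]
[ 0.33122946 -0.12702472 -0.73436942] 0.03322761410686716 [ 0.00999239  0.01893633 -0.05009482] [-3.41313205e-04 -3.62024570e-03  2.54074801e-04 -3.50367530e-03
 -3.79543573e-05  1.06996250e-03 -5.78853692e-04]
[0.52269476 0.11008137 0.10037986]
screw pred 209.52580079828698 187.95500818230602
[[135 135 134 133 131 128 104  49  36  76 115 114 111 119 120 124 113  65
   30  26  25  25  26  32  36  33]
 [137 136 134 133 131 127 104  50  36  73 114 121 119 116 118 122 111  66
   30  24  25  25  26  26  28  29]
 [137 136 135 132 130 124 104  59  35  59  99 122 122 117 121 122 107  66
   30  26  24  24  25  26  26  37]
 [135 134 131 125 119 105  71  44  37  55  90 112 121 129 133 133 119  77
   32  25  23  25  23  24  27  36]
 [125 122 106  78  63  48  41  51  65  74  90 113 123 128 133 133 117  74
   32  26  23  24  25  26  27  38]
 [ 59  51  46  39  36  43  72 106 130 131 126 131 127 127 131 132 122  85
   35  25  24  24  23  24  26  35]
 [ 47  48  47  47  48  65 115 163 178 174 138 126 123 127 130
[... 248 characters left out ...]
  27  32  40  47]
 [ 47  48  48  47  48  49  59  82 111 116  83  58  76 109 125 131 138 126
   54  26  27  31  39  48  48  50]
 [ 48  47  47  47  47  49  50  52  58  58  53  48  55  84 116 120 125 120
   83  42  38  42  47  49  49  50]
 [ 47  47  48  48  48  48  49  47  48  47  47  48  51  75 108 118 122 124
  109  75  52  50  48  50  48  49]
 [ 48  48  48  47  48  47  47  48  47  47  48  48  53  78 112 120 123 126
  117  91  54  49  49  50  49  50]
 [ 48  48  48  48  49  48  48  48  48  47  48  49  51  72 106 124 127 128
  119  94  56  48  49  48  49  49]
 [ 48  47  48  49  48  48  47  46  48  46  47  49  49  68 104 127 133 131
  124  98  60  53  49  49  48  50]]
scene change around foot 89
```

The screw head is at (210.1,188) against a predicted (209.5,188.0), so the collar is aligned. It is centred with no contact force, its middle is about 108 mm up, and everything is at rest. Handing in.

```bash
python3 -c "
from h import *
print(close_job())"
```

```text
the job is handed in; nothing more can be done
None
```

I handed the job in; no verdict came back. By my last measurements the stand is upright, its flat faces the lug, and the steel collar is held level round the shaft about 108 mm up with its thumbscrew over the flat. The stand righted itself by slipping while I dragged it, not by the planned lift.

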